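# Swing out the folding crank and shuttle a bisque beaker to the marking pointer

### The arm

A 6-joint arm with a two-finger parallel gripper is mounted at the origin on a cart in front of the work surface, level with it; the furniture and walls round the work are solid. World frame = base frame: x ahead of the robot, y to its left, z up, the work surface at z = 0. Lengths are in m, angles in rad, forces in N, time in s.
With the tool pointing down it reaches from about 0.275 to 0.75 m from the base axis. Payload 10.2 kg.
Tool frame: the origin (TCP) lies midway between the tips of the shut fingers; the grasp point (between the pads) lies 19 mm behind it (env.hold_point_z is the distance from the TCP to the grasp point, in m); x points along the fingers, z is the direction in which the jaws open and shut, and the axes are right-handed (so a half turn about x gives the same grasp; the last joint's range is limited). The gripper opens to 85 mm and grips with 20 to 120 N. Pads are 22 mm wide; open, the fingers measure 114 mm over their backs; the gripper's body (76 mm by 85 mm) begins 54 mm behind the grasp point. The pads swing forward as they close: fully open they stand 13 mm farther back than shut.
Start: joints at [-1.428, 0.313, 1.498, -0, 1.331, -0.223], TCP at [0.188, -0.49, 0.231] pointing down, gripper open.
Joint ranges: [-2.94, 2.94], [-0.97, 2.17], [0.19, 2.56], [-1.23, 4.37], [0.02, 3.11], [-2.88, 2.88]. Speed limits (rad/s): [2.39, 2.39, 3.01, 3.14, 3.14, 3.14].

### API

Orientations are given as a unit quaternion [x, y, z, w].
In Python, from bench import env, kinematics, monitor, eyes, job gives the robot as it stands. The module is installed in compiled form; this text tells all that it offers. Calls block until the motion is done:
- env.reach(position, orientation): joint-space move of the TCP to a pose.
- env.movel(position, velocity=0.15, frame=None, guard=None): straight line of the TCP; frame=None keeps the orientation; velocity is the mean speed in m/s. With guard (N) it stops when the force on the tool has changed by that much, and returns True; else False.
- env.set_joints(angles): joint-space move.
- env.release() and env.close_gripper(effort=None): open the fingers fully, or close them until they stop; effort is the grip in N (None keeps the last).
- env.hold(seconds).
- kinematics.ik(position, orientation): joint angles nearest the present ones, or None.
- monitor.sense(): the state.
- eyes.grab_frame(name): name is "side" or "top"; returns a dict with "frame" (384x512x3 uint8, red, green, blue), "mtx" (3x3 intrinsics, pixels), "k1" (the pictures are not rectified: a ray, as slopes to the right and down, at radius r is drawn at 1 + k1 r^2 times it, then the intrinsics apply), "view" (4x4, takes a point from world to camera coordinates). Camera axes: x right, y down, z forward; pixel columns grow to the right and rows downward; lengths in m; the calibration is good to about 2 mm. A picture is of the moment at which its call begins. There is no depth.
A pose or a line that the arm cannot do raises env.MotionError and nothing moves.
- job.hand_in(): hands the job in, once; it reports no verdict.
The state is a dict: "clock": time; "joints": joint angles; "qvel": joint speeds; "joint_efforts": joint torques, N m; "position": TCP position; "ee_rot": TCP orientation; "contact_force": force on the tool from outside, world axes, zero at the start; "ft_torque": the same for the moment, N m; "finger_gap": opening from 0.0 (shut) to 1.0 (fully open).
Only numpy, scipy, OpenCV 4.12 (cv2) and the standard library are available. Lean on these libraries where they do the work, as an engineer would, in place of code of your own. Each camera call takes 0.05 s, during which the arm holds its last target.

### The job

The red-knobbed crank of the shuttle bench is folded over its grey handwheel, which locks the wheel. Push the knob round clockwise (seen from above) until the crank clicks fully out and stays out, then crank the wheel counter-clockwise by the knob until the beaker riding on the shuttle stands centred right opposite the tip of the brass pointer, and let go. The crank must be left out, the beaker upright; do not touch the beaker or the shuttle or shift the other things on the table.

Things in the scene. Friction and masses are not known exactly. Their poses are not given: they have to be found in the camera images.
- bench: Fixed shuttle bench: green base (150 mm along y), a grey handwheel with upright axis (114 mm across, rim top at z = 42 mm, brass catch ball in the hub up to 50 mm) and behind it a low 260 mm rail with a shuttle. Origin: on the table under the wheel's axis. x points from the wheel to the rail (away from the robot at yaw 0), y left along the rail, z up. Rail centre line at x = +105 mm.
- wheel_axis (a point): Point on the handwheel's vertical axis, 45 mm above the table.
- crank_pivot (a point): Pivot of the folding crank arm on the wheel, 35 mm from the wheel's axis, 45 mm above the table. It lies on the +y side of the wheel at the start and goes round with the wheel.
- knob (a point): Point at 75 mm height on the red upright knob (20 mm diameter, 52 to 92 mm above the table) at the free end of the flat crank arm (14 mm wide, top at 52 mm), 60 mm from crank_pivot. Folded, it stands over the wheel; out, the arm points radially outward and the knob is 95 mm from the wheel's axis, at first toward the bench's +y. A finger beside the knob clears arm and wheel above 55 mm.
- crank_arm (a joint): Angle of the arm on the wheel, rad: 0 folded, 2.60 fully out on its stop; grows clockwise seen from above. It swings easily to about 1.7; a spring ball catch then resists with up to about 4 N at the knob until about 2.3, clicks over and holds the arm out. About 10 N at the knob toward folding (counter-clockwise) would fold it again.
- crank_wheel (a joint): Angle of the wheel, rad, 0 at the start, grows counter-clockwise seen from above, end stop at 3.15. A pin locks it at 0 until the arm is nearly out (about 2.4). Then it takes about 2 to 3 N at the knob when turned slowly, and stays where it is left; it can be turned back. A rack moves the shuttle 40 mm per rad toward the bench's +y.
- shuttle: Aluminium carriage plate 80 mm (x) by 90 mm (y), its top 30 mm above the table, with a rack bar toward the wheel. Origin: on table height under the plate's centre; at the start 60 mm toward -y from the middle of the rail. It moves only by the wheel.
- beaker: Unglazed grey-beige bisque beaker, 65 mm across, 83 mm high, standing loose on the shuttle plate. Origin: centre of its foot.
- pointer_stand: Small fixed stand with a horizontal brass pointer, 70 mm above the table and 94 mm high in all, beyond the rail. Origin: on the table height under the pointer's tip; the pointer points along its -x (toward the rail, square to it); the post stands at x = +42 mm. Its place along the rail changes.
- pointer_tip (a point): Tip of the brass pointer, 70 mm above the table, 48 mm beyond the rail's centre line. The axes are those of pointer_stand: y along the rail.
- pinch_pot: Bystander: small grey pot, 69 mm across, 49 mm high. (A white banding wheel, a turntable 97 mm high and 200 mm across, stands fixed left of the bench, its axis at x 0.495, y 0.04.)
- wood_rib: Bystander: flat wooden rib, 62 x 96 x 8 mm.
- clay_lump: Bystander: lump of grey clay, 59 mm, 45 mm high.
- striped_bowl: Bystander: white bowl with blue stripes, 118 mm across, 62 mm high.
- masking_tape: Bystander: roll of tape, 98 mm across, 25 mm high.
- bit_tin: Bystander: small green tin, 69 x 101 mm, 24 mm high.

How it is judged:
By the outcome, as a careful person would: the job done as asked, in the order asked, and still so for the second after the job is handed in, with the robot touching nothing.
It also fails if it takes over 48 s, if anything falls off the work surface, if the arm or the gripper's body presses on something with over 40 N, if the wrist force passes 120 N, or if a joint passes its speed limit or range.

## Working session

There is one attempt and no reset: what is moved stays moved. The work goes in short steps, each a Python script; the robot and the scene stay as the last script left them, time stands still between calls to the robot, and variables do not carry over. Pictures are saved under pics/ and viewed, and the job is handed in when it is done.

```bash
ls; mkdir -p pics
cat > h.py <<'E'
import numpy as np, cv2
from bench import env, kinematics, monitor, eyes, job
def ray(f,u,v):
    K=f["mtx"];k=f["k1"]
    d=np.array([(u-K[0][2])/K[0][0],(v-K[1][2])/K[1][1]])
    s=d.copy()
    for _ in range(30): s=d/(1+k*(s@s))
    V=np.array(f["view"]);R=V[:3,:3];t=V[:3,3]
    return -R.T@t, R.T@np.array([s[0],s[1],1.])
def onz(f,u,v,z):
    o,d=ray(f,u,v); return o+d*(z-o[2])/d[2]
def tri(f,a,g,b):
    o,d=ray(f,*a);p,e=ray(g,*b)
    A=np.stack([d,-e],1);x=np.linalg.lstsq(A,p-o,rcond=None)[0]
    P=o+d*x[0];Q=p+e*x[1];return (P+Q)/2,np.linalg.norm(P-Q)
def proj(f,P):
    V=np.array(f["view"]);c=V[:3,:3]@np.array(P)+V[:3,3];s=c[:2]/c[2];s=s*(1+f["k1"]*(s@s))
    K=f["mtx"];return np.array([K[0][0]*s[0]+K[0][2],K[1][1]*s[1]+K[1][2]])
def save(f,n,sc=1.5,box=None):
    im=f["frame"][:,:,::-1]
    if box: im=im[box[1]:box[3],box[0]:box[2]]
    cv2.imwrite("pics/"+n+".png",cv2.resize(im,None,fx=sc,fy=sc,interpolation=cv2.INTER_CUBIC))
E
python3 - <<'E'
from h import *
import pickle
s=monitor.sense();print(s["clock"],s["position"],s["ee_rot"],s["finger_gap"])
for n in("side","top"):
    f=eyes.grab_frame(n);save(f,n+"0");pickle.dump(f,open(n+"0.pkl","wb"));print(n,f["mtx"],f["k1"],ray(f,256,192))
E
```

```text
pics
0.0 [ 0.18772151 -0.48999677  0.23071787] [ 0.40107092  0.58292461 -0.40038485  0.5822654 ] 1.0007218438952865
side [[452.8181389    0.         250.3834072 ]
 [  0.         452.8181389  190.69885693]
 [  0.           0.           1.        ]] -0.024143738602117874 (array([0.10049593, 0.82280458, 0.55601534]), array([ 0.3943398 , -0.80484102, -0.44372194]))
top [[420.05514354   0.         259.13938279]
 [  0.         420.05514354 193.24824955]
 [  0.           0.           1.        ]] -0.06440181342446043 (array([ 0.47657587, -0.01526932,  1.11212938]), array([ 0.07266025, -0.01631004, -0.99725581]))
```

View pics/side0.png

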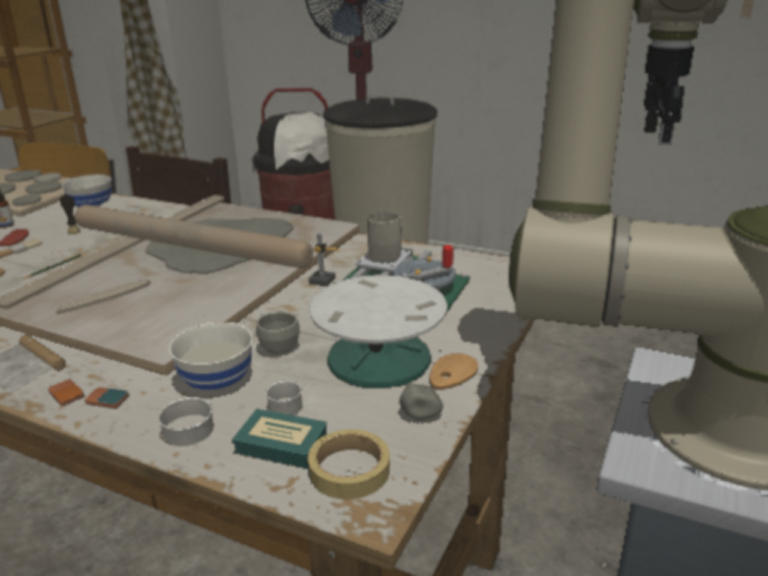

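View pics/top0.png

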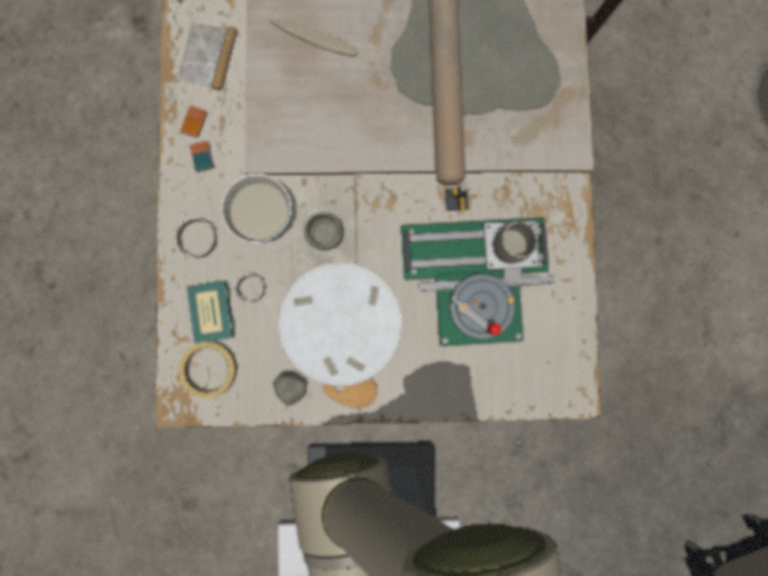

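The side view shows the bench behind the white turntable, with the red knob near (447,255) in the enlarged picture. The top view shows the wheel at (482,306), the knob at (495,328), the beaker at (516,241) and the pointer stand at (456,198). I'll zoom in on these next.

Run:
```python
from h import *
import pickle
t=pickle.load(open("top0.pkl","rb"));s=pickle.load(open("side0.pkl","rb"))
save(t,"topz",6,(262,112,390,236));save(s,"sidez",6,(195,130,320,215))
for f,n in((t,"top"),(s,"side")):
    h=cv2.cvtColor(f["frame"],cv2.COLOR_RGB2HSV)
    m=(((h[...,0]<6)|(h[...,0]>174))&(h[...,1]>160)&(h[...,2]>70)).astype(np.uint8)
    x0,y0,x1,y1=(262,112,390,236) if n=="top" else (280,150,320,200)
    k,l,st,c=cv2.connectedComponentsWithStats(m[y0:y1,x0:x1].copy())
    print(n,[(st[i]+[x0,y0,0,0,0],c[i]+[x0,y0]) for i in range(1,k)])
```

```text
top [(array([326, 216,   7,   7,  39]), array([329.17948718, 218.84615385]))]
side [(array([296, 164,   5,  13,  60]), array([297.96666667, 169.91666667]))]
```

View pics/topz.png

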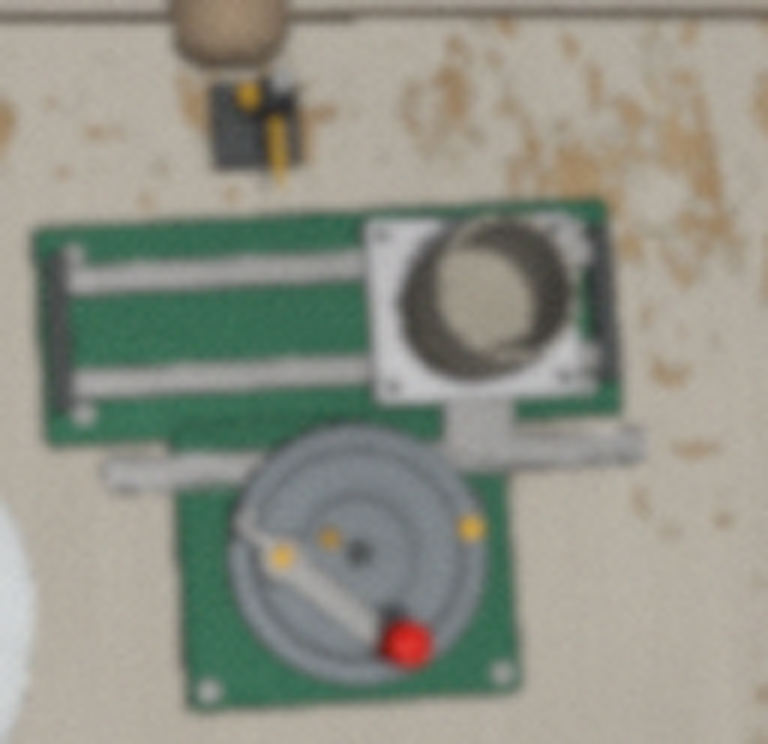

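View pics/sidez.png

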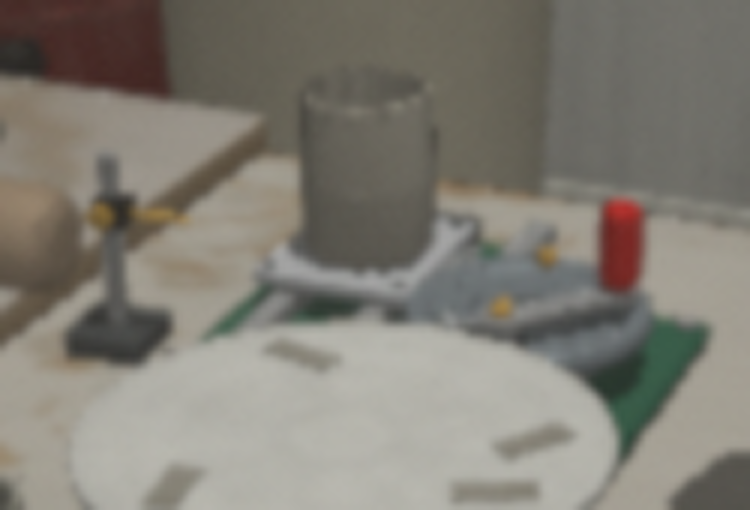

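```bash
cat > m.py <<'E'
from h import *
import pickle
t=pickle.load(open("top0.pkl","rb"));s=pickle.load(open("side0.pkl","rb"))
T=lambda x,y:((x+.5)/6-.5+262,(y+.5)/6-.5+112)
S=lambda x,y:((x+.5)/6-.5+195,(y+.5)/6-.5+130)
np.set_printoptions(precision=4,suppress=True)
print("knob tri",tri(t,(329.2,218.8),s,(298.0,169.9)), "top@92",onz(t,329.2,218.8,.09))
W=onz(t,*T(359,555),.042);print("wheel",W)
P=onz(t,*T(283,556),.054);print("pivot",P, np.linalg.norm((P-W)[:2]))
print("pivot tri",tri(t,T(283,556),s,S(503,306)))
print("tip tri",tri(t,T(280,180),s,S(186,217)),"plane",onz(t,*T(280,182),.07))
# bench yaw: stops and plate
# corners of green (z~?)
h=cv2.cvtColor(t["frame"],cv2.COLOR_RGB2HSV)
m=((h[...,0]>60)&(h[...,0]<90)&(h[...,1]>110)).astype(np.uint8)[112:236,262:390]
for a,b in (((40,230),(605,200)),((50,443),(620,412)),((190,710),(520,688))):
    A=onz(t,*T(*a),.01);B=onz(t,*T(*b),.01);d=A-B;print("edge",A,B,np.degrees(np.arctan2(-d[0],d[1])),np.linalg.norm(d))
for n,(x,y,z) in dict(rail_endL=(62,330,.02),rail_endR=(602,303,.02),plTL=(365,222,.03),plBL=(378,402,.03),plBR=(600,390,.03)).items(): print(n,onz(t,*T(x,y),z))
print("beaker rim",onz(t,*T(489,298),.113),"L",onz(t,*T(402,300),.113),"R",onz(t,*T(574,300),.113))
E
python3 m.py
```

```text
knob tri (array([ 0.4827, -0.2126,  0.0748]), np.float64(0.00012938286729932642)) top@92 [ 0.4826 -0.2097  0.09  ]
wheel [ 0.5209 -0.1998  0.042 ]
pivot [ 0.5205 -0.1655  0.054 ] 0.034328272251029704
pivot tri (array([ 0.5197, -0.1654,  0.0572]), np.float64(0.0015179459589718248))
tip tri (array([ 0.6766, -0.166 ,  0.0731]), np.float64(0.0014195496830552204)) plane [ 0.677  -0.1661  0.07  ]
edge [ 0.6683 -0.0677  0.01  ] [ 0.6789 -0.3206  0.01  ] 2.401931058962454 0.25314858916058713
edge [ 0.5737 -0.0703  0.01  ] [ 0.5837 -0.3238  0.01  ] 2.2578316229297797 0.2537474453868607
edge [ 0.4557 -0.1293  0.01  ] [ 0.4625 -0.2751  0.01  ] 2.675922779977826 0.1459503122722919
rail_endL [ 0.6223 -0.076   0.02  ]
rail_endR [ 0.6311 -0.3148  0.02  ]
plTL [ 0.6666 -0.2087  0.03  ]
plBL [ 0.5876 -0.2121  0.03  ]
plBR [ 0.5915 -0.3097  0.03  ]
beaker rim [ 0.6205 -0.2432  0.113 ] L [ 0.6202 -0.2079  0.113 ] R [ 0.6193 -0.2778  0.113 ]
```

```bash
cat >> h.py <<'E'
from scipy.spatial.transform import Rotation as Ro
YAW=np.radians(2.4)
ex=np.array([np.cos(YAW),np.sin(YAW)]);ey=np.array([-ex[1],ex[0]])
W=np.array([.521,-.1995]);PIV=W+.035*ey
def quat(a):
    z=np.array([np.cos(a),np.sin(a),0]);x=np.array([0,0,-1.]);return Ro.from_matrix(np.stack([x,np.cross(z,x),z],1)).as_quat()
E
python3 - <<'E'
from h import *
print(PIV)
k0=np.array([.4822,-.2108]);r=k0-PIV;phi0=np.arctan2(r[1],r[0]);print(np.degrees(phi0),np.linalg.norm(r))
out=np.pi/2+YAW
for sg in(-1,1):
    print(sg)
    p=phi0+2*np.pi if phi0<0 else phi0
    for f in np.linspace(0,1,5):
        a=p+(out-p)*f;q=kinematics.ik(list(PIV+.06*np.array([np.cos(a),np.sin(a)]))+[.06],quat(a+sg*np.pi/2));print(round(np.degrees(a)),None if q is None else np.round(q,2))
    for th in np.linspace(0,2.1,5):
        a=out+th;q=kinematics.ik(list(W+.095*np.array([np.cos(a),np.sin(a)]))+[.06],quat(a+sg*np.pi/2));print("w",round(np.degrees(a)),None if q is None else np.round(q,2))
E
```

```text
[ 0.51953435 -0.1645307 ]
-128.8998007363823 0.059453358888120804
-1
231 None
196 [-0.61  0.46  1.78 -0.    0.9  -2.47]
162 [-0.55  0.44  1.81 -0.    0.88 -1.8 ]
127 [-0.47  0.47  1.78 -0.    0.9  -1.12]
92 [-0.42  0.52  1.69 -0.    0.94 -0.46]
w 92 [-0.42  0.52  1.69 -0.    0.94 -0.46]
w 122 [-0.49  0.44  1.81 -0.    0.88 -1.06]
w 153 [-0.6   0.41  1.88 -0.    0.86 -1.69]
w 183 [-0.7   0.42  1.85 -0.    0.87 -2.31]
w 213 None
1
231 [-0.64  0.52  1.69 -0.    0.93  0.04]
196 [-0.61  0.46  1.78 -0.    0.9   0.67]
162 [-0.55  0.44  1.81 -0.    0.88  1.34]
127 [-0.47  0.47  1.78 -0.    0.9   2.02]
92 [-0.42  0.52  1.69 -0.    0.94  2.68]
w 92 [-0.42  0.52  1.69 -0.    0.94  2.68]
w 122 [-0.49  0.44  1.81 -0.    0.88  2.08]
w 153 [-0.6   0.41  1.88 -0.    0.86  1.45]
w 183 [-0.7   0.42  1.85 -0.    0.87  0.83]
w 213 [-0.75  0.48  1.75 -0.    0.91  0.25]
```

```bash
cat >> h.py <<'E'
OFF=np.pi/2+np.radians(6); Z=.061
def A(a,c,r,z=Z): return list(c+r*np.array([np.cos(a),np.sin(a)]))+[z]
OUT=np.pi/2+YAW
def stat(l=""):
    s=monitor.sense();print(l,round(s["clock"],2),np.round(s["position"],4),"F",np.round(s["contact_force"],1),"gap",round(s["finger_gap"],3))
    return s
E
python3 - <<'E'
from h import *
a=np.radians(231.1);k0=[.4822,-.2108]
env.reach(k0+[.15],quat(a+OFF));stat("above")
env.movel(k0+[Z],velocity=.12,guard=8);stat("down")
env.close_gripper(25);stat("grip")
f=eyes.grab_frame("top");save(f,"top1",6,(262,112,390,236));f=eyes.grab_frame("side");save(f,"side1",6,(195,120,320,215))
E
```

```text
above 1.63 [ 0.482  -0.2117  0.1502] F [-0.3  0.4  0.4] gap 1.0
down 2.52 [ 0.4825 -0.2111  0.0617] F [-0.1  0.4  1.7] gap 0.999
grip 3.13 [ 0.4823 -0.2109  0.0612] F [0.2 0.2 3.3] gap 0.223
```

View pics/side1.png

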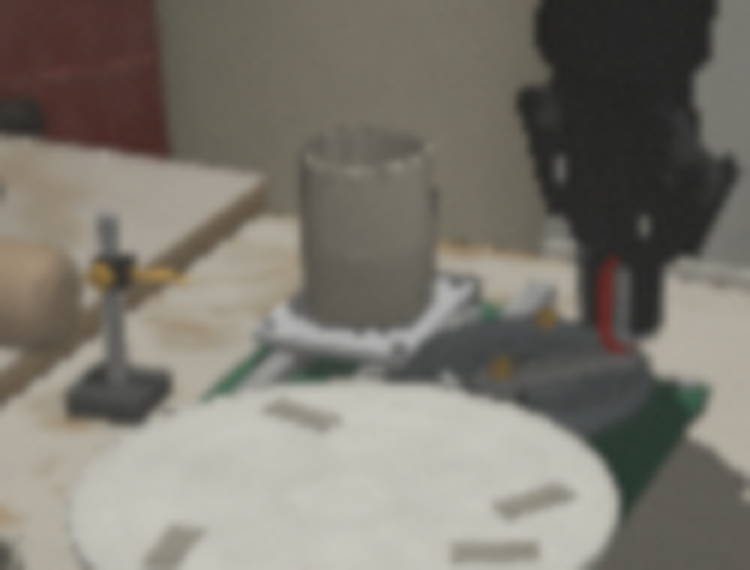

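The knob, at (615,300) in the zoom, is between the pads. The gap of 0.223 × 85 mm = 19 mm matches its diameter. Next I'll swing the arm out.

Run:
```python
from h import *
for d in (220,208,196,184,172,160,148):
    a=np.radians(d)
    env.movel(A(a,PIV,.06),velocity=.06,frame=quat(a+OFF));s=stat(d)
    if np.linalg.norm(s["contact_force"][:2])>20: print("stop");break
```

```text
220 3.58 [ 0.4741 -0.2027  0.0612] F [4.6 3.9 1.1] gap 0.228
208 3.93 [ 0.4673 -0.1925  0.0612] F [4.2 3.1 0.6] gap 0.225
196 4.29 [ 0.4627 -0.181   0.0612] F [ 4.8  0.7 -0.9] gap 0.22
184 4.65 [ 0.4608 -0.1689  0.0612] F [ 6.3 -0.4 -1.1] gap 0.223
172 5.01 [ 0.4614 -0.1567  0.0612] F [ 6.8 -1.4 -2.6] gap 0.221
160 5.37 [ 0.4646 -0.1448  0.0612] F [ 7.2 -3.  -3.4] gap 0.224
148 5.72 [ 0.4702 -0.1339  0.0613] F [ 5.9 -5.6 -4.5] gap 0.222
```

Run:
```python
from h import *
for d in (136,126,116,108,101,96,92.4):
    a=np.radians(d)
    env.movel(A(a,PIV,.0595),velocity=.06,frame=quat(a+OFF));s=stat(d)
    if np.linalg.norm(s["contact_force"][:2])>22: print("stop");break
f=eyes.grab_frame("top");save(f,"top2",6,(262,112,390,236));f=eyes.grab_frame("side");save(f,"side2",6,(195,120,320,215))
```

```text
136 6.08 [ 0.4779 -0.1244  0.0612] F [ 5.1 -5.6 -1.6] gap 0.222
126 6.41 [ 0.4859 -0.1182  0.0613] F [  6.  -10.8  -4. ] gap 0.224
116 6.73 [ 0.4946 -0.1131  0.0612] F [  2.4 -11.1  -2.9] gap 0.229
108 7.03 [ 0.5023 -0.1098  0.0612] F [  3.5 -10.1  -3. ] gap 0.225
101 7.3 [ 0.509  -0.108   0.0612] F [  0.3 -10.5   0.2] gap 0.221
96 7.55 [ 0.5139 -0.1073  0.0612] F [ -0.2 -10.   -0.9] gap 0.222
92.4 7.8 [ 0.5175 -0.107   0.0611] F [ -0.1 -11.1   0.2] gap 0.224
```

View pics/top2.png

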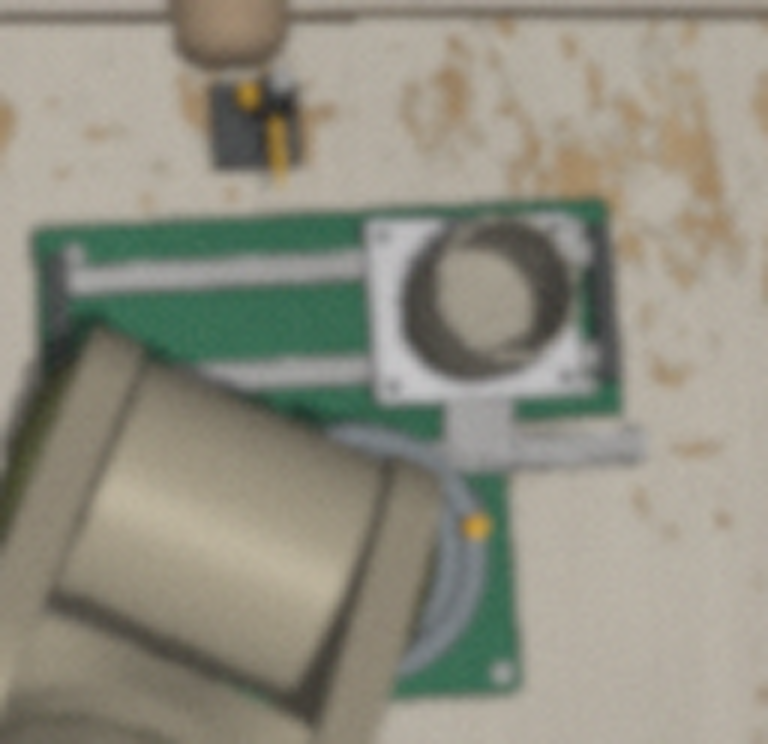

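View pics/side2.png

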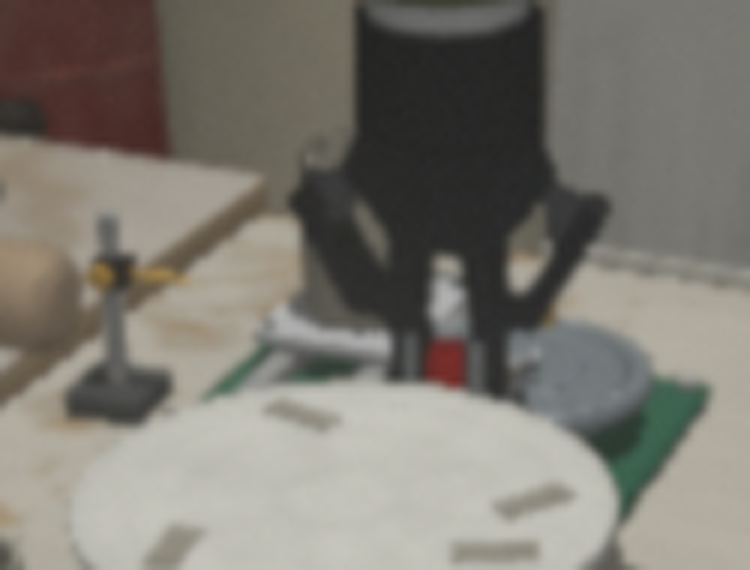

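The knob is gripped at nearly the full-out position, and the shuttle and beaker haven't moved. I'll press on gently to the stop.

Run:
```python
from h import *
for d in (91,89.5,88,86.5,85,83.5):
    a=np.radians(d)
    env.movel(A(a,PIV,.059),velocity=.02,frame=quat(np.radians(max(d,89))+OFF));s=stat(d)
    if s["contact_force"][0]<-9: print("stop");break
```

```text
91 8.15 [ 0.5188 -0.1071  0.0612] F [-0.4 -7.5  0.6] gap 0.223
89.5 8.4 [ 0.5205 -0.1071  0.0612] F [ 0.4 -7.5 -0.8] gap 0.228
88 8.65 [ 0.5219 -0.1071  0.0612] F [ 0.3 -8.8  0.4] gap 0.221
86.5 8.9 [ 0.5224 -0.107   0.061 ] F [-7.  -7.8  4.6] gap 0.222
85 9.15 [ 0.5226 -0.1069  0.0609] F [-13.9  -7.7   8.8] gap 0.222
stop
```

Run:
```python
from h import *
a0=np.radians(89.3)
for d in (0,3,8,14,20,28,36,44):
    a=a0+np.radians(d)
    env.movel(A(a,W,.0925),velocity=.05,frame=quat(max(a,np.radians(89))+OFF));s=stat(d)
    F=s["contact_force"][:2];u=np.array([np.cos(a),np.sin(a)]);print("   rad",F@u,"tan",F@[-u[1],u[0]])
    if np.linalg.norm(F)>20: print("stop");break
f=eyes.grab_frame("top");save(f,"top3",6,(262,112,390,236))
```

```text
0 9.4 [ 0.5221 -0.1071  0.0611] F [-1.8  0.8  4.2] gap 0.221
   rad 0.8179964698286243 tan 1.8315919712633364
3 9.65 [ 0.5176 -0.1072  0.0612] F [0.8 0.6 2.1] gap 0.225
   rad 0.5402794750476574 tan -0.8685136449137654
8 9.96 [ 0.5096 -0.1078  0.0611] F [0.6 0.7 4.2] gap 0.222
   rad 0.5694365460334344 tan -0.693500030880672
14 10.3 [ 0.5    -0.1095  0.0611] F [0.3 0.1 4.3] gap 0.224
   rad 0.05578233313691949 tan -0.3468317950980777
20 10.64 [ 0.4907 -0.1122  0.0611] F [0.2 1.3 5.5] gap 0.225
   rad 1.1398706269980492 tan -0.6306286013182997
28 11.05 [ 0.4787 -0.1173  0.0611] F [ 0.2 -0.2  5.1] gap 0.223
   rad -0.282055316796169 tan -0.07082613991937754
36 11.46 [ 0.4676 -0.124   0.0611] F [-0.9  0.7  7. ] gap 0.225
   rad 1.0732883512914437 tan 0.33082355992506474
44 11.87 [ 0.4575 -0.1321  0.0611] F [-1.   1.9  6.7] gap 0.224
   rad 2.0227968667127025 tan -0.5745324274529928
```

View pics/top3.png

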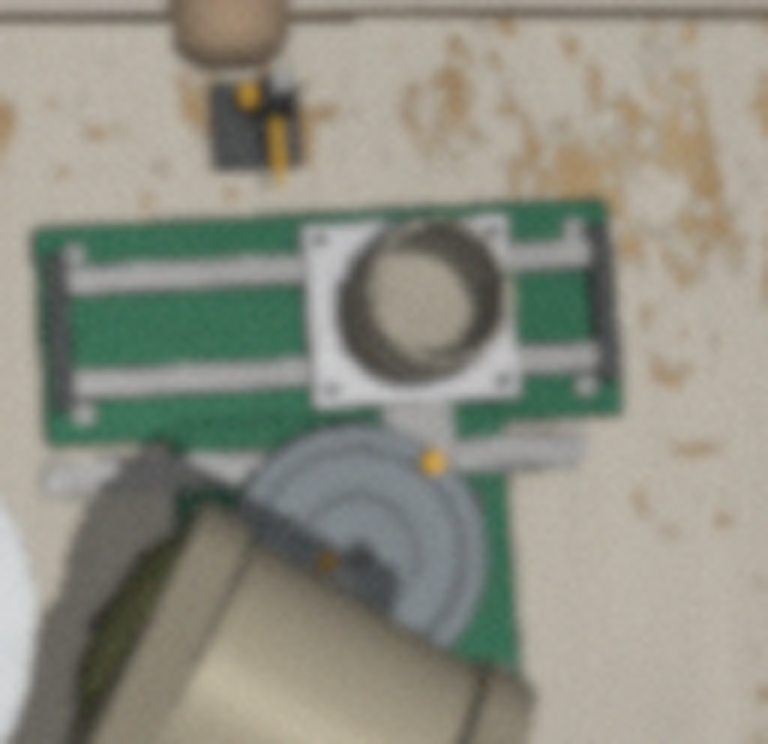

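Cranking works: the plate's left edge moved from column 365 to 302 and the beaker is still standing. I'll go on to just short of the goal, then measure.

Run:
```python
from h import *
import pickle
a0=np.radians(89.3)
for d in (52,60,68,76,84,92,98):
    a=a0+np.radians(d)
    env.movel(A(a,W,.0925),velocity=.05,frame=quat(a+OFF));s=stat(d)
    F=s["contact_force"][:2];u=np.array([np.cos(a),np.sin(a)]);print("   rad",F@u,"tan",F@[-u[1],u[0]])
    if np.linalg.norm(F)>20: print("stop");break
env.hold(.3)
f=eyes.grab_frame("top");pickle.dump(f,open("top4.pkl","wb"));save(f,"top4",10,(275,120,350,180))
g=eyes.grab_frame("side");pickle.dump(g,open("side4.pkl","wb"));save(g,"side4",7,(200,130,300,210))
```

```text
52 12.32 [ 0.4486 -0.1415  0.061 ] F [-1.5  2.3  6.9] gap 0.226
   rad 2.5872074625765555 tan -0.8938494206291969
60 12.73 [ 0.4411 -0.1521  0.061 ] F [-2.2  1.   9.7] gap 0.224
   rad 2.392194772598878 tan 0.2689128409037098
68 13.14 [ 0.4352 -0.1636  0.061 ] F [-3.5  1.6  8.8] gap 0.224
   rad 3.8089478584134757 tan -0.10972094490405082
76 13.55 [ 0.4309 -0.1758  0.061 ] F [-6.1  0.6 10.3] gap 0.22
   rad 6.073900777502978 tan 0.9581088156390718
84 13.96 [ 0.4283 -0.1886  0.061 ] F [-7.3  1.  10.2] gap 0.228
   rad 7.318963384754826 tan -0.16081410119103423
92 14.37 [ 0.4275 -0.2016  0.061 ] F [-8.7 -0.1 10.9] gap 0.22
   rad 8.719161651005022 tan -0.07585637196266196
98 14.71 [ 0.4281 -0.2112  0.061 ] F [-9.1 -0.4 11.6] gap 0.223
   rad 9.029956169497556 tan -0.7815788793579729
```

View pics/top4.png

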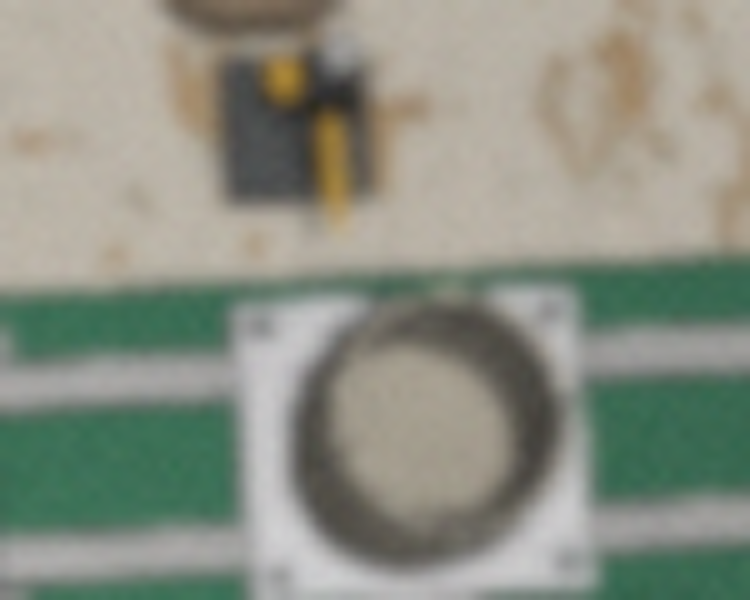

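View pics/side4.png

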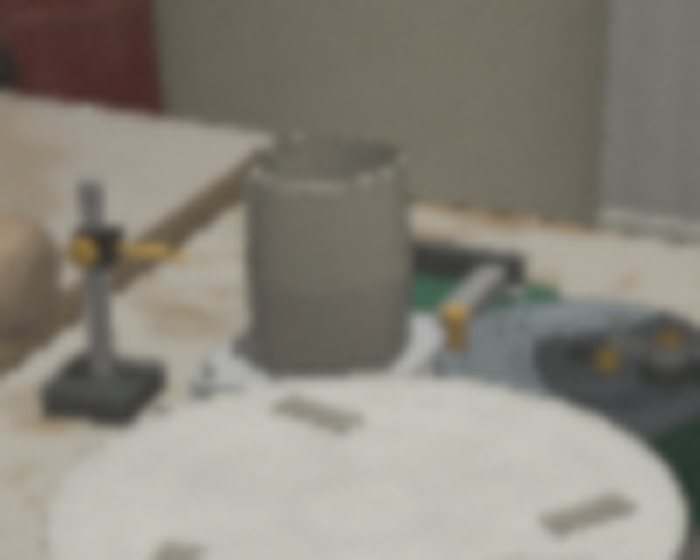

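Run:
```python
from h import *
import pickle
t=pickle.load(open("top4.pkl","rb"));g=pickle.load(open("side4.pkl","rb"))
gr=t["frame"].astype(int)
for v in (156,160,163,166,170): print(v,[tuple(gr[v,u]) [0] for u in range(298,338)])
print("col")
for u in (313,317,320): print(u,gr[142:182,u,0].tolist())
gs=g["frame"].astype(int)
for v in (157,160,165,170,175,180): print(v,gs[v,228:266,0].tolist())
```

```text
156 [np.int64(161), np.int64(180), np.int64(193), np.int64(196), np.int64(199), np.int64(193), np.int64(181), np.int64(159), np.int64(128), np.int64(102), np.int64(102), np.int64(121), np.int64(144), np.int64(154), np.int64(156), np.int64(160), np.int64(162), np.int64(164), np.int64(163), np.int64(160), np.int64(156), np.int64(149), np.int64(139), np.int64(126), np.int64(108), np.int64(94), np.int64(89), np.int64(81), np.int64(79), np.int64(77), np.int64(90), np.int64(122), np.int64(157), np.int64(174), np.int64(166), np.int64(149), np.int64(145), np.int64(145), np.int64(147), np.int64(148)]
160 [np.int64(123), np.int64(164), np.int64(189), np.int64(199), np.int64(195), np.int64(170), np.int64(130), np.int64(97), np.int64(80), np.int64(97), np.int64(128), np.int64(155), np.int64(162), np.int64(162), np.int64(159), np.int64(164), np.int64(165), np.int64(165), np.int64(166), np.int64(168), np.int64(168), np.int64(166), np.int64(166), np.int64(166), np.int64(161), np.int64(153), np.int64(139), np.int64(110), np.int64(89), np.int64(76), np.int64(76), np.int64(72), np.int64(96), np.int64(
[... 2886 characters left out ...]
 172, 169, 153, 111, 92, 96, 100, 103, 106, 107, 108, 109, 111, 111, 111, 111, 113, 114, 114, 115, 115, 116, 116, 114, 111, 105, 94, 78, 76, 81, 84, 87, 94, 102]
170 [170, 170, 171, 170, 170, 168, 156, 121, 95, 93, 96, 99, 102, 104, 105, 106, 107, 106, 108, 108, 109, 110, 111, 111, 112, 111, 110, 107, 104, 97, 87, 71, 65, 65, 62, 64, 70, 88]
175 [158, 158, 159, 161, 162, 163, 157, 134, 100, 88, 91, 93, 95, 96, 95, 97, 98, 98, 99, 99, 101, 102, 103, 103, 104, 103, 103, 100, 99, 99, 120, 148, 154, 145, 129, 123, 136, 141]
180 [171, 167, 168, 172, 163, 131, 113, 101, 93, 90, 90, 92, 93, 94, 95, 95, 96, 97, 96, 97, 97, 98, 97, 99, 98, 97, 97, 98, 103, 129, 162, 174, 169, 153, 129, 119, 116, 114]
```

Run:
```python
from h import *
import pickle
np.set_printoptions(precision=4,suppress=True)
t=pickle.load(open("top4.pkl","rb"));g=pickle.load(open("side4.pkl","rb"))
for l,r,v in((234.9,258.6,165),(235.1,258.6,170),(235.4,258.0,175)):
    o,d1=ray(g,l,v);_,d2=ray(g,r,v)
    a1,a2=[d[:2]/np.linalg.norm(d[:2]) for d in(d1,d2)]
    b=(a1+a2);b/=np.linalg.norm(b);half=np.arccos(a1@a2)/2
    for x in(.618,.622,.626): 
        c=o[:2]+b*(x-o[0])/b[0]; print(v,c,"r",np.linalg.norm(c-o[:2])*np.sin(half))
for z in(.03,.07,.113):
    print(z,"left",onz(t,303.9,164,z),"right",onz(t,330.6,162,z),"far",onz(t,318,146.6,z),"near",onz(t,315,176.2,z))
# tip and plate
T=lambda x,y:((x+.5)/10-.5+275,(y+.5)/10-.5+120)
tip=onz(t,*T(338,222),.07);print("tip",tip)
for x,y in((235,305),(578,285),(255,598),(600,580)):print("plate",onz(t,*T(x,y),.03))
print("by tip",(tip[:2]-W)@ey)
for pt in ((298,290),): pass
```

```text
165 [ 0.618  -0.1804] r 0.03198725266111532
165 [ 0.622  -0.1881] r 0.03223449518189238
165 [ 0.626  -0.1959] r 0.03248173770266944
170 [ 0.618 -0.18 ] r 0.031876267816229285
170 [ 0.622  -0.1878] r 0.03212265248987866
170 [ 0.626  -0.1955] r 0.03236903716352805
175 [ 0.618  -0.1782] r 0.030773965585124585
175 [ 0.622  -0.1859] r 0.031011830115291687
175 [ 0.626  -0.1937] r 0.031249694645458802
0.03 left [ 0.6266 -0.159   0.03  ] right [ 0.6309 -0.2292  0.03  ] far [ 0.672  -0.1972  0.03  ] near [ 0.5942 -0.1871  0.03  ]
0.07 left [ 0.621  -0.1537  0.07  ] right [ 0.6252 -0.2213  0.07  ] far [ 0.6648 -0.1905  0.07  ] near [ 0.5899 -0.1808  0.07  ]
0.113 left [ 0.6151 -0.1479  0.113 ] right [ 0.6191 -0.2128  0.113 ] far [ 0.657  -0.1833  0.113 ] near [ 0.5852 -0.174   0.113 ]
tip [ 0.6774 -0.1664  0.07  ]
plate [ 0.6635 -0.1446  0.03  ]
plate [ 0.6677 -0.235   0.03  ]
plate [ 0.5866 -0.1479  0.03  ]
plate [ 0.59   -0.2383  0.03  ]
by tip 0.026525248941638033
```

Run:
```python
from h import *
import pickle
np.set_printoptions(precision=4,suppress=True)
t=pickle.load(open("top4.pkl","rb"))
im=t["frame"][142:182,294:342,::-1].astype(float)
im=cv2.resize(im,None,fx=15,fy=15,interpolation=cv2.INTER_CUBIC)
im=np.clip((im-60)*1.7,0,255).astype(np.uint8)
for c,col in(((.624,-.187),(0,0,255)),):
    for z,r in((.113,.0305),(.03,.03)):
        pts=[(proj(t,(c[0]+r*np.cos(a),c[1]+r*np.sin(a),z))-[294,142]+.5)*15 for a in np.linspace(0,6.28,60)]
        cv2.polylines(im,[np.array(pts,int)],True,(0,0,255) if z>.1 else (255,0,0),1)
cv2.imwrite("pics/bk.png",im)
```

```text
(no output)
```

View pics/bk.png

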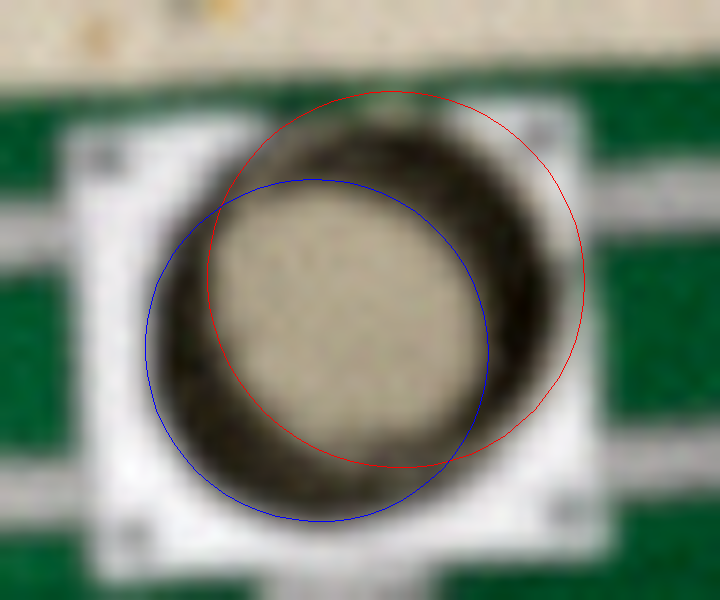

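The predicted outlines for a centre at (0.624, -0.188) fit both the foot (blue) and the lip (red). The beaker still needs about 19.5 mm, or 0.49 rad. I'll turn most of that and measure again.

```bash
cat > draw.py <<'E'
from h import *
def draw(t,c,n,x0=280,y0=122,w=52,hh=60):
    im=t["frame"][y0:y0+hh,x0:x0+w,::-1].astype(float)
    im=cv2.resize(im,None,fx=10,fy=10,interpolation=cv2.INTER_CUBIC)
    im=np.clip((im-60)*1.7,0,255).astype(np.uint8)
    pl=lambda P,col:cv2.polylines(im,[np.array([(proj(t,p)-[x0,y0]+.5)*10 for p in P],int)],False,col,1)
    for z,r,col in((.113,.0305,(0,0,255)),(.03,.0292,(255,0,0))):
        pl([(c[0]+r*np.cos(a),c[1]+r*np.sin(a),z) for a in np.linspace(0,6.29,60)],col)
    cv2.imwrite("pics/"+n+".png",im)
E
python3 - <<'E'
from draw import *
import pickle
a0=np.radians(89.3)
for d,r in((104,.093),(111,.0937),(118,.094),(124,.094)):
    a=a0+np.radians(d)
    env.movel(A(a,W,r),velocity=.045,frame=quat(a+OFF));s=stat(d)
    F=s["contact_force"][:2];u=np.array([np.cos(a),np.sin(a)]);print("   rad",F@u,"tan",F@[-u[1],u[0]])
    if np.linalg.norm(F)>20: print("stop");break
env.hold(.3)
f=eyes.grab_frame("top");pickle.dump(f,open("top5.pkl","wb"));g=eyes.grab_frame("side");pickle.dump(g,open("side5.pkl","wb"));save(g,"side5",7,(200,130,300,210))
c=np.array([.624,-.1878])+ey*(.04*np.radians(26));print(c,(c-W)@ey)
draw(f,c,"bk5")
E
```

```text
104 15.47 [ 0.4297 -0.2209  0.061 ] F [-7.4 -1.6  9.6] gap 0.226
   rad 7.5359122320860035 tan -0.18284877895637952
111 15.88 [ 0.4329 -0.2321  0.061 ] F [-3.  -0.1  8.1] gap 0.224
   rad 2.824595030717562 tan -0.9785172099246684
118 16.28 [ 0.4374 -0.2427  0.061 ] F [-1.8 -0.1  6.5] gap 0.226
   rad 1.650300706894548 tan -0.7159558304317635
124 16.65 [ 0.4423 -0.2513  0.061 ] F [-2.9 -0.8  6.5] gap 0.222
   rad 2.851795861173875 tan -0.9485795708734894
[ 0.6232399 -0.1696645] 0.025527968998790125
```

View pics/bk5.png

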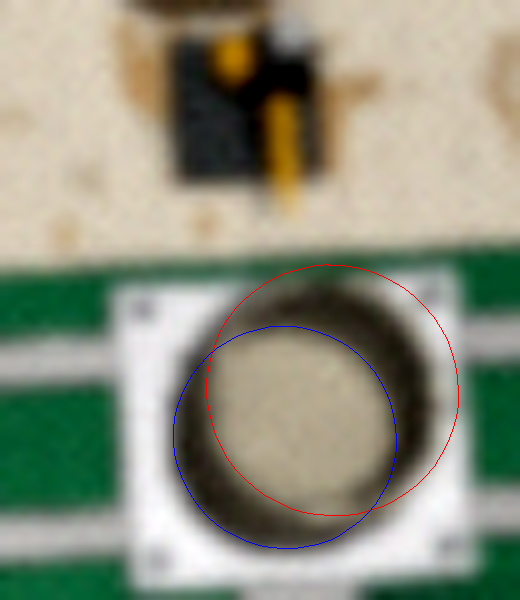

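View pics/side5.png

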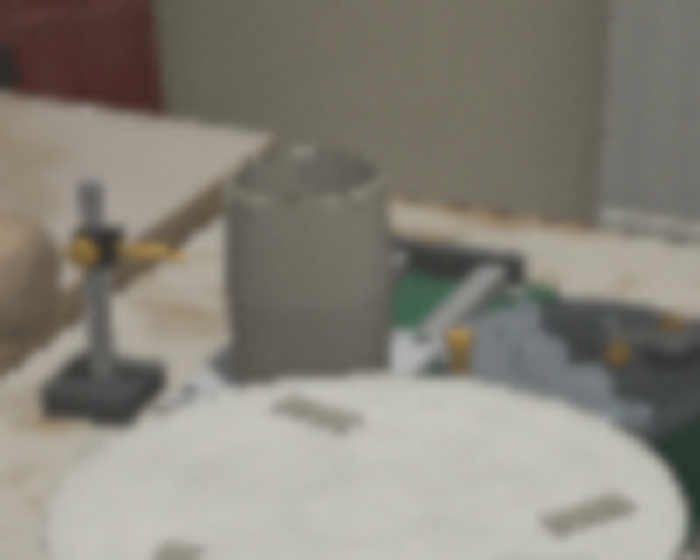

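Run:
```python
from h import *
import pickle
np.set_printoptions(precision=4,suppress=True)
for n in("top0","top4","top5"):
    t=pickle.load(open(n+".pkl","rb"));h=cv2.cvtColor(t["frame"],cv2.COLOR_RGB2HSV).astype(int)
    P=[]
    for v in range(131,143):
        w=np.clip(h[v,302:316,1]-75,0,None)*((h[v,302:316,0]>12)&(h[v,302:316,0]<32))
        if w.sum()>60: P.append(onz(t,(w*np.arange(302,316)).sum()/w.sum(),v,.07)[:2]-W)
    P=np.array(P);b=np.stack([P@ex,P@ey],1);print(n,b.round(4).tolist())
t=pickle.load(open("top5.pkl","rb"));g=pickle.load(open("side5.pkl","rb"))
for v in(164,168,172): print(v,g["frame"][v,228:262,0].tolist())
for v in(160,162,164): print(v,t["frame"][v,292:330,0].tolist())
T=lambda x,y:((x+.5)/10-.5+280,(y+.5)/10-.5+122)
for x,y in((112,290),(455,268),(133,588),(478,568)):
    p=onz(t,*T(x,y),.03)[:2]-W;print("plate",p@ex,p@ey)
s0=pickle.load(open("side0.pkl","rb"));o,d=ray(s0,*((186.5)/7*0+195+186.5/6-.5,130+217.5/6-.5))
p=o+d*(.6766-o[0])/d[0];print("side ray at tip x",p)
```

```text
top0 [[0.1852, 0.0262], [0.1827, 0.0265], [0.1801, 0.0269], [0.1776, 0.0273], [0.175, 0.0276], [0.1725, 0.0277], [0.1699, 0.0274], [0.1673, 0.0273], [0.1647, 0.027], [0.1622, 0.0269]]
top4 [[0.1852, 0.0259], [0.1827, 0.0267], [0.1801, 0.0269], [0.1776, 0.0274], [0.175, 0.0277], [0.1725, 0.0278], [0.1699, 0.0275], [0.1673, 0.0271], [0.1647, 0.0271], [0.1622, 0.0267]]
top5 [[0.1852, 0.0254], [0.1827, 0.0264], [0.1801, 0.0272], [0.1776, 0.0271], [0.175, 0.0275], [0.1724, 0.0274], [0.1699, 0.0272], [0.1673, 0.0275], [0.1647, 0.027], [0.1622, 0.027]]
164 [167, 172, 170, 157, 117, 96, 97, 102, 106, 107, 108, 108, 110, 112, 111, 112, 113, 114, 115, 115, 116, 116, 117, 116, 116, 113, 107, 97, 92, 95, 99, 103, 109, 114]
168 [173, 173, 172, 158, 116, 94, 95, 100, 102, 105, 106, 107, 109, 108, 110, 110, 112, 112, 113, 113, 113, 113, 115, 115, 115, 111, 108, 101, 95, 85, 68, 61, 59, 58]
172 [169, 168, 164, 152, 120, 96, 94, 97, 99, 103, 103, 105, 106, 108, 108, 108, 109, 109, 110, 113, 112, 113, 112, 112, 110, 105, 101, 90, 73, 66, 66, 66, 65, 66]
160 [167, 193, 200, 196, 183, 149, 108, 91, 107, 134, 151, 159, 163, 163, 164, 164, 166, 168, 166, 167, 166, 164, 170, 163, 154, 131, 103, 84, 77, 81, 101, 145, 168, 154, 116, 80, 59, 56]
162 [159, 192, 200, 194, 161, 118, 88, 87, 107, 128, 145, 158, 163, 161, 166, 167, 164, 166, 167, 167, 168, 166, 166, 165, 163, 155, 130, 99, 81, 75, 90, 127, 154, 149, 121, 86, 63, 59]
164 [154, 189, 201, 192, 164, 114, 86, 81, 100, 126, 147, 161, 162, 163, 167, 165, 164, 166, 165, 166, 164, 162, 164, 162, 160, 155, 136, 104, 81, 76, 96, 140, 168, 171, 142, 97, 63, 58]
plate 0.14438441017064702 0.06806982407380092
plate 0.14534872447432695 -0.022266495703810046
plate 0.06611381622382397 0.06770527642039356
plate 0.06624392268101265 -0.022625627185955035
side ray at tip x [ 0.6766 -0.1674  0.0725]
```

Run:
```python
from draw import *
import pickle
a=np.radians(89.3+126.6)
env.movel(A(a,W,.0945),velocity=.03,frame=quat(a+OFF));stat("end")
env.hold(.2);env.release();s=stat("rel")
p=list(s["position"]);p[2]=.18
env.movel(p,velocity=.15);stat("up")
q=[.30,-.40,.24];env.reach(q,quat(a+OFF));env.hold(.3);stat("away")
f=eyes.grab_frame("top");pickle.dump(f,open("top6.pkl","wb"));g=eyes.grab_frame("side");pickle.dump(g,open("side6.pkl","wb"));save(g,"side6",6,(195,120,320,215));save(f,"top6",6,(262,112,390,236))
c=np.array([.6235,-.1882])+ey*(.04*np.radians(28.6));print(c,(c-W)@ey)
draw(f,c,"bk6")
```

```text
end 17.34 [ 0.4446 -0.2548  0.061 ] F [-0.4  1.4  6. ] gap 0.225
rel 18.2 [ 0.4444 -0.2549  0.061 ] F [ 0.2 -0.7 -0.3] gap 1.003
up 19.14 [ 0.4441 -0.2546  0.1792] F [-1.   0.6 -0.5] gap 1.001
away 20.3 [ 0.3006 -0.3995  0.2398] F [-0.   0.2  0.6] gap 0.998
[ 0.62266389 -0.16825095] 0.02696440011568929
```

View pics/bk6.png

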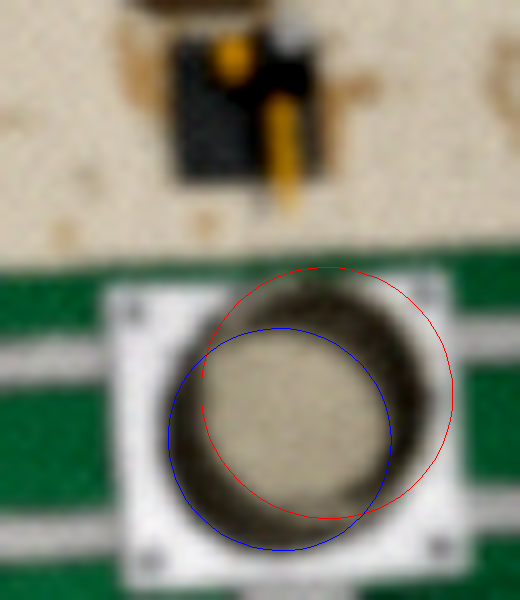

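View pics/top6.png

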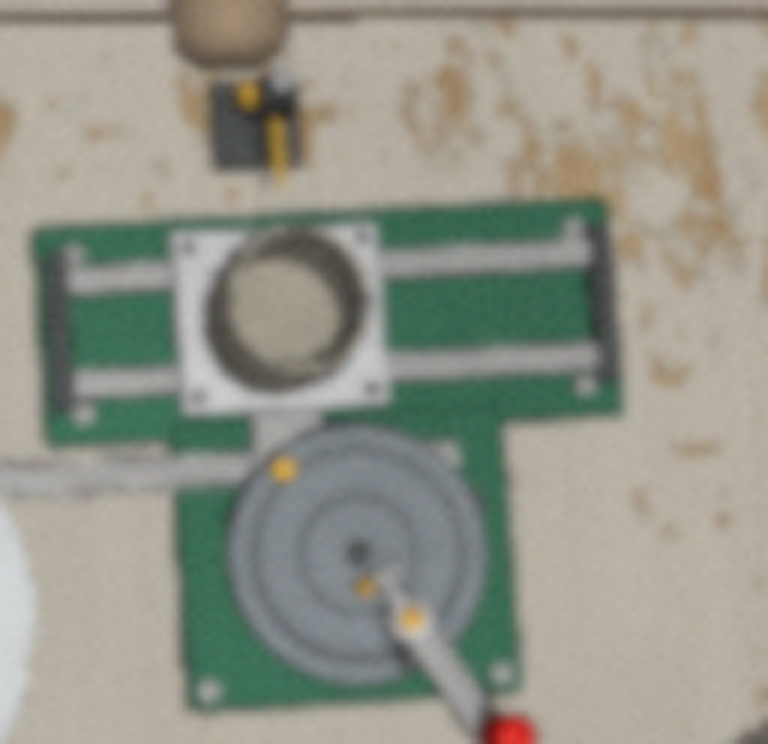

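View pics/side6.png

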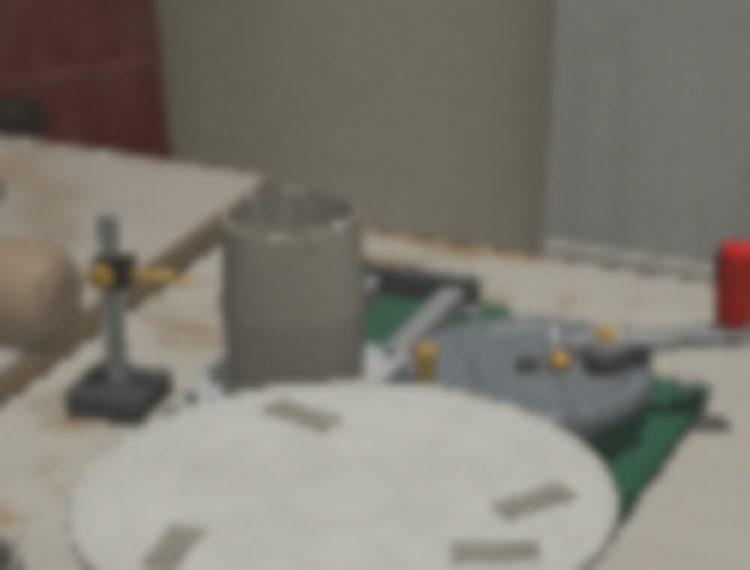

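Run:
```python
from h import *
import pickle
a=pickle.load(open("top0.pkl","rb"))["frame"].astype(int);b=pickle.load(open("top6.pkl","rb"))["frame"].astype(int)
print("left-side diff max",(abs(a-b).max(2)[:285,100:262]>40).sum())
job.hand_in();stat("done")
```

```text
left-side diff max 732
the job is handed in; nothing more can be done
the job is handed in; nothing more can be done
```

Run:
```python
import pickle,cv2,numpy as np
a=pickle.load(open("top0.pkl","rb"))["frame"].astype(int);b=pickle.load(open("top6.pkl","rb"))["frame"].astype(int)
m=(abs(a-b).max(2)>40).astype(np.uint8);m[285:]=0
k,l,s,c=cv2.connectedComponentsWithStats(m);print([x.tolist() for x in s[1:] if x[4]>8])
cv2.imwrite("pics/fin.png",cv2.resize(b[:,:,::-1].astype(np.uint8),None,fx=1.5,fy=1.5))
```

```text
[[325, 147, 21, 8, 85], [348, 147, 8, 5, 28], [311, 149, 12, 10, 67], [290, 150, 20, 7, 93], [331, 153, 5, 5, 18], [344, 152, 12, 6, 44], [325, 157, 33, 34, 317], [334, 157, 17, 13, 181], [291, 158, 34, 30, 621], [353, 162, 6, 9, 29], [332, 170, 19, 4, 55], [360, 187, 8, 2, 10], [307, 188, 5, 4, 12], [339, 198, 4, 4, 11], [307, 203, 13, 12, 37], [324, 212, 18, 16, 136], [338, 229, 14, 10, 88], [317, 230, 83, 51, 2223], [222, 238, 52, 40, 967], [276, 241, 40, 39, 1131], [466, 279, 15, 6, 60]]
```

View pics/fin.png

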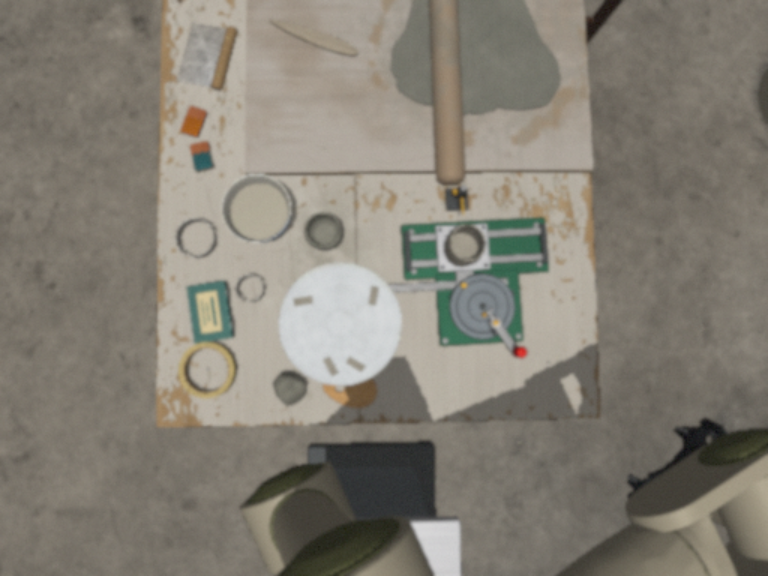

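The crank is out, the beaker stands upright opposite the brass pointer, and the job is handed in. I gripped the red knob and swung it clockwise to its stop, where the force at the knob rose to about 14 N. I then cranked the wheel counter-clockwise about 2.1 rad, let go and moved the arm clear. The robot clock stood at about 20 s.

**Beaker position:** along the rail the beaker's centre is at about +27 mm and the pointer tip at about +27 mm. I put that at good to 2–3 mm.
- The plate edges and the pointer's line drawn on to the beaker agreed to about 1 mm.
- With the beaker about 20 mm short of the goal, the side camera put it about 2.5–4 mm farther along the rail's -y than the top camera did. That is within the calibration error and my uncertainty in the beaker's x. I did not repeat the side check at the end.

**Crank:** the last pictures show the arm pointing straight out from the wheel.

**Other things on the table:** I ran an image comparison before handing in, but only looked at where it differed afterwards. The differences are the bench's own moving parts, and the robot's shadow, which also lies over the wood rib. The bystanders look unmoved.

**Check that disagreed:** the arm reached its stop about 5 mm (3°) past where my measured bench angle put it. This did not affect the result.

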